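# Load a sample canister into the carousel

## Task

First turn the carousel wheel (its bar knob is there for that) until its widest cup is centred in the round window of the fixed plate, and let go. Then raise the canister that lies in the cradle - its foot can be butted against the back stop - until it stands upright, cap up, on the cradle floor, and let go of it; take it again and lower it, without dropping it, through the window until it stands upright on the bottom of the widest cup, and let go. Leave the wheel at that setting and do not move the vial, the timer and the mouse.

Things in the scene. Friction and masses are not known exactly. Their poses are not given: they have to be found in the camera images.
- station: Carousel fixed to the bench. Grey round base 176 mm across; origin at bench level on the wheel's axis, z up. On its local -x side a fixed aluminium plate (x -20 to -104 mm, 76 mm along y, 38 to 43 mm above the bench), on two posts at x = -97 mm, has one round opening 58 mm wide: the window.
- wheel (a joint): Angle of the white carousel wheel (168 mm across, top 24 mm above the bench) about the station's vertical axis, rad, positive anticlockwise from above; range -2 to 2; 0 = widest cup centred in the window. Starts at 0.7 to 1.5; friction (0.06 N m) holds it where left. It carries four steel ring cups, 10 mm high, 3 mm walls, 54 mm from the axis, 90 deg apart: bores 48, 34, 27 and 20 mm.
- knob (a point): Middle of the wheel's black bar knob, on the axis, 63 mm above the bench. Bar 56 mm long, 16 mm wide, from 48 to 78 mm above the bench; its length lies along the line from the axis to the widest cup, so the bar's direction is the station's yaw + the wheel's joint value (either way round). It turns with the wheel.
- window (a point): Centre of the window, at the top face of the fixed plate (43 mm above the bench, 54 mm from the wheel's axis).
- pocket (a point): Centre of the bottom of the widest cup, on the wheel (24 mm above the bench, 54 mm from the axis); turns with the wheel.
- cradle: Fixed aluminium cradle. Origin at bench level below the middle of the back stop's face; local x runs along the cradle away from the stop (roughly to the robot's left), z up. Floor 4 mm thick, to x = 72 mm; stop 72 wide, 56 high, 10 thick, face at x = 0 (a foot left pressing on it while still leaning can stick); two side rails, tops 9 mm above the bench, 56 mm apart inside, x = 0 to 70 mm.
- canister: Canister 110 mm long, 0.24 to 0.39 kg, centre of mass about 28 mm from the foot. Origin at the centre of its flat foot, z along its axis to the cap. Metal body 40 mm across, 80 mm long; grey cap 28 mm across on the last 30 mm. Starts lying between the cradle's rails, foot 6 to 22 mm from the stop, cap away from the stop past the cradle's open end, axis 24 mm above the bench.
- vial: Bystander: glass headspace vial 23 mm in diameter, 74 mm high, standing; origin at its underside.
- timer: Bystander: white digital timer 66 x 66 x 17 mm; origin at its underside.
- mouse: Bystander: black computer mouse 114 x 62 x 40 mm; origin at its underside.

How it is judged:
By the outcome, as a careful person would: the job done as asked, in the order asked, and still so for the second after the job is handed in, with the robot touching nothing.
It also fails if it takes over 64 s, if anything falls off the work surface, if the arm or the gripper's body presses on something with over 40 N, if the wrist force passes 120 N, or if a joint passes its speed limit or range.

## Robot

A 6-joint arm with a two-finger parallel gripper is mounted at the origin on a cart in front of the work surface, level with it; the furniture and walls round the work are solid. World frame = base frame: x ahead of the robot, y to its left, z up, the work surface at z = 0. Lengths are in mm, angles in rad, forces in N, time in s.
With the tool pointing down it reaches from about 400 to 925 mm from the base axis. Payload 12.5 kg.
Tool frame: the origin (TCP) lies midway between the tips of the shut fingers; the grasp point (between the pads) lies 19 mm behind it (env.pinch_z is the z of the grasp point in the tool frame, in mm); z points along the fingers, y is the line along which they close (so a half turn about z gives the same grasp; the last joint's range is limited). The gripper opens to 95 mm and grips with 3 to 60 N. Pads are 20 mm wide; open, the fingers measure 119 mm over their backs; the gripper's body (75 mm by 180 mm) begins 59 mm behind the grasp point.
Start: joints at [-1.398, 0.491, 1.559, -0, 1.092, -0.106], TCP at [172.024, -600.878, 214.661] pointing down, gripper open.
Joint ranges: [-3.1, 3.1], [-0.84, 2.19], [0.05, 2.79], [-1.13, 4.28], [0.06, 2.93], [-2.69, 2.69]. Speed limits (rad/s): [2.22, 2.22, 2.79, 3.14, 3.14, 3.14].

## Interface

Orientations are given as [roll, pitch, yaw] about the fixed x, y, z axes, in that order (R = Rz(yaw) Ry(pitch) Rx(roll)).
In Python, from cell import env, eyes gives the robot as it stands.
- The arm moves only by the shell command python3 -m inch 'ROWS'. ROWS is JSON, a list of rows, each a list of 3 entries, a list of its own where there are three numbers: the shift along the tool's x, y, z in units of 60 mm (1.0 is 60 mm), then the turn about the tool's z in units of 5 degrees (1.0 is 5 degrees), then the closure, from -1 (fully open) to 1 (shut). In form: [[[tx, ty, tz], turn, claw], ...]. A call has exactly 10 rows; each row shifts and turns the commanded pose from where the row before left it, along the tool's axes as they then stand; what a row does not reach is not made up. A row lasts 1/8 s, in which the tool goes at most 62.5 mm and 10.7 degrees, less where a joint would pass 70% of its speed; a pose out of reach is approached as far as the arm can. A call is refused whole if a number of a shift passes 1 or a number of a turn 1, either way. A call with a gripper value outside its range is refused whole. The fingers move at their own pace and stop on an object; the grip force is fixed at half the most. Time passes only in rows, so rows that do not move let the fingers close, or fill a call up. It gives the time, the measured TCP pose, the force, the opening and the grip force at its end, in the units of the state.
- env.state(): the state, without advancing time (a new reading comes with each control period).
- eyes.read_camera(name): name is "scene" or "top" or "wrist"; returns a dict with "pixels" (400x640x3 uint8, red, green, blue), "fx", "fy", "cx", "cy" (pixels), "extrinsics" (4x4, takes a point from world to camera coordinates). Camera axes: x right, y down, z forward; pixel columns grow to the right and rows downward; lengths in mm; the calibration is good to about 2 mm. The wrist camera is an equidistant fisheye: a pixel r from the principal point sees the ray r / f radians off the axis. A picture is of the moment at which its call begins. There is no depth.
- env.job_done(): hands the job in; it is judged then, once.
Trained networks look in a picture, given as the dict that the camera call returned (one of the last four; its "shot" number tells which), for a name from the list of things; names that differ only in an ending like _2 or _b are one class to them, and where a whole thing is asked for, a point or a joint stands for the part that bears it (a point fixed in the world has none). Each returns a list of dicts, best first, with "score" (0 to 1); they miss things now and then, are a little off and sometimes report something else, mostly with a low value. They report only what shows in the picture. A call takes as long as a camera call.
- eyes.boxes_of(name, picture): "centre" ([row, column] in pixels, amid what is visible of it).
- eyes.cut_out(name, picture): "mask" (400x640 bool, what is visible of it) and "centre" ([row, column] in pixels, amid what is visible of it).
- eyes.spot_point(name, picture): "centre" ([row, column] in pixels: a listed point, or the origin of a listed thing).
The state is a dict: "t": time; "joints": joint angles; "qvel": joint speeds; "tau": joint torques, N m; "eef_pos": TCP position; "tcp_rot": TCP orientation; "ft_force": force on the tool from outside, world axes, zero at the start; "moment": the same for the moment, N m; "opening": opening from 0.0 (shut) to 1.0 (fully open); "grip_force": force on a finger pad.
Only numpy, scipy, OpenCV 4.12 (cv2) and the standard library are available. Lean on these libraries where they do the work, as an engineer would, in place of code of your own. Each camera call takes 0.05 s, during which the arm holds its last target. There are 200 camera calls.

## Working session

There is one attempt and no reset: what is moved stays moved. The work goes in short steps, Python scripts to look and compute and a shell command to move; the robot and the scene stay as the last step left them, time stands still between calls to the robot, and variables do not carry over. Pictures are saved under pics/ and viewed, at most 10 in all, crops included, and the job is handed in when it is done.

```bash
ls; mkdir -p pics
cat > h.py <<'E'
import numpy as np,cv2
from cell import env,eyes
from scipy.spatial.transform import Rotation as R
def shot(n,save=None):
    p=eyes.read_camera(n)
    if save: cv2.imwrite('pics/'+save,p['pixels'][:,:,::-1])
    return p
def ray(p,rc):
    u=(rc[1]-p['cx'])/p['fx'];v=(rc[0]-p['cy'])/p['fy']
    E=np.array(p['extrinsics']);d=E[:3,:3].T@np.array([u,v,1.]);o=-E[:3,:3].T@E[:3,3]
    return o,d/np.linalg.norm(d)
def atz(p,rc,z):
    o,d=ray(p,rc);return o+d*(z-o[2])/d[2]
def proj(p,X):
    E=np.array(p['extrinsics']);c=E[:3,:3]@np.array(X)+E[:3,3]
    return [p['cy']+p['fy']*c[1]/c[2],p['cx']+p['fx']*c[0]/c[2]]
E
cat > a.py <<'E'
from h import *
np.set_printoptions(precision=1,suppress=True)
print(env.state())
Z=dict(station=0,wheel=None,knob=63,window=43,pocket=24,cradle=0,canister=24,vial=0,timer=0,mouse=0)
for n in('top','scene'):
    p=shot(n,n+'0.png');print(n,ray(p,[200,320]))
    for k,z in Z.items():
        if z is None: continue
        for r in eyes.spot_point(k,p)[:2]: print(k,np.array(r['centre']),round(r['score'],2),atz(p,r['centre'],z))
E
python3 a.py
```

```text
pics
{'t': 0.0, 'joints': array([-1.4,  0.5,  1.6,  0. ,  1.1, -0.1]), 'qvel': array([-0.,  0., -0., -0., -0., -0.]), 'tau': array([ -0. , -61.3, -25.8,   0.1,   0. ,  -0. ]), 'eef_pos': array([ 172. , -600.6,  214.1]), 'tcp_rot': array([-3.1, -0. ,  0.3]), 'ft_force': array([0. , 0.3, 0.3]), 'moment': array([-0.,  0., -0.]), 'grip_force': 0.0, 'opening': 0.9990699221226579}
top (array([488.7, 270.4, 935. ]), array([ 0.1,  0. , -1. ]))
station [240.1 374.4] 0.74 [521.2 186.6   0. ]
station [251.9 309.2] 0.57 [492.7 338.4   0. ]
knob [243.8 379.9] 0.65 [511.1 180.5  63. ]
window [264.7 362.9] 0.93 [465.5 216.2  43. ]
pocket [265.8 385.6] 0.58 [463.1 164.3  24. ]
cradle [251.7 309.8] 0.79 [493.2 337.    0. ]
canister [256.4 306.4] 0.91 [482.4 342.9  24. ]
vial [192.2 321.9] 0.65 [633.8 309.8   0. ]
vial [162. 361.] 0.47 [707.  216.8   0. ]
timer [163.1 363. ] 0.79 [704.3 212.1   0. ]
mouse [159.7 362.7] 0.72 [712.6 212.8   0. ]
mouse [182.9 283.1] 0.56 [656.2 403.    0. ]
scene (array([157.3, 880.5, 462.4]), array([ 0.5, -0.7, -0.5]))
station [211.6 380.5] 0.95 [528.  176.9   0. ]
station [258.3 348.4] 0.17 [495.3 347.8   0. ]
knob [185.5 386.7] 0.71 [517.1 177.5  63. ]
knob [191.7 298.9] 0.68 [643.7 294.3  63. ]
window [208.3 401.7] 0.71 [466.9 209.5  43. ]
pocket [207.5 407.5] 0.95 [473.  169.9  24. ]
pocket [193.9 296.2] 0.28 [689.7 248.   24. ]
cradle [245.8 353.1] 0.65 [508.8 311.3   0. ]
cradle [255.4 351.1] 0.62 [496. 338.   0.]
canister [247.5 350.3] 0.73 [491.8 347.8  24. ]
vial [223.9 297.5] 0.71 [638.4 309.6   0. ]
timer [193.6 295.9] 0.75 [720.3 212.6   0. ]
mouse [242.3 253.2] 0.82 [665.8 405.6   0. ]
```

Run:
```python
import cv2
a=cv2.imread('pics/top0.png');cv2.imwrite('pics/t1.png',cv2.resize(a[120:320,230:450],None,fx=3,fy=3,interpolation=cv2.INTER_CUBIC)[:600])
a=cv2.imread('pics/scene0.png');cv2.imwrite('pics/s1.png',cv2.resize(a[120:320,230:450],None,fx=3,fy=3,interpolation=cv2.INTER_CUBIC)[:600])
```

```text
(no output)
```

View pics/t1.png

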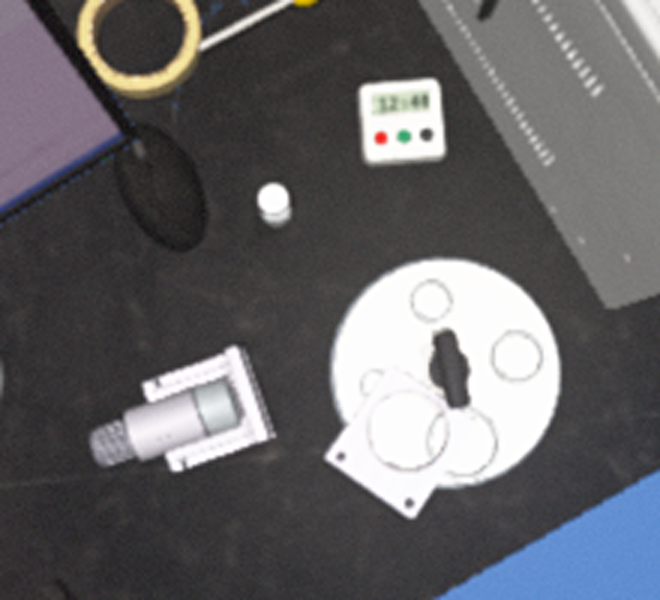

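View pics/s1.png

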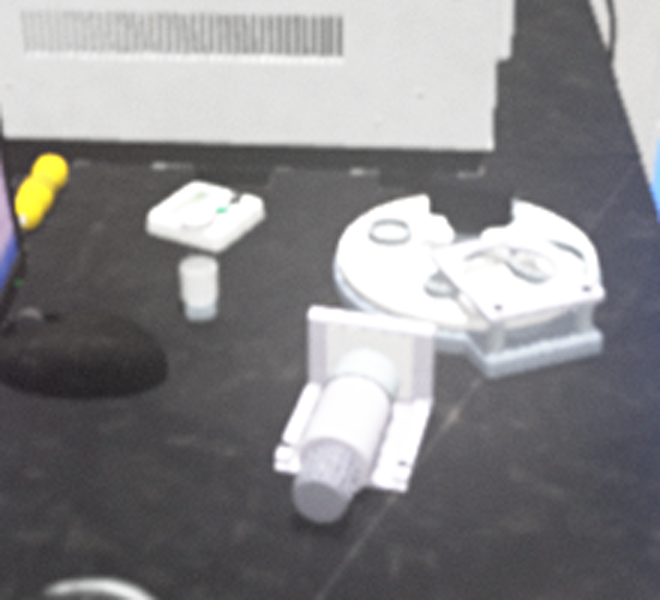

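Top crop: wheel about (447,372), window at (408,430), widest cup at (462,443), canister at (165,425) with cap to the left. The scene crop agrees. I need the full surroundings before crossing over.

View pics/top0.png

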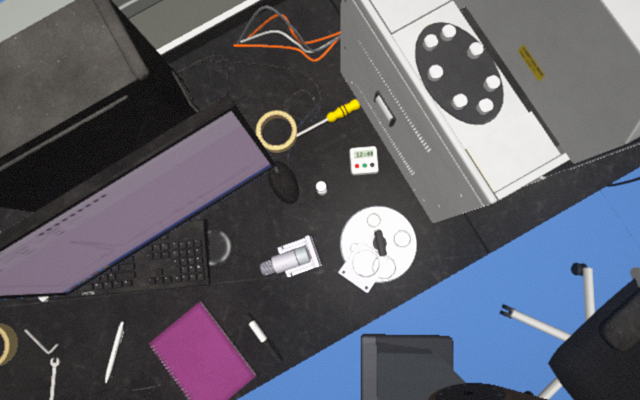

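View pics/scene0.png

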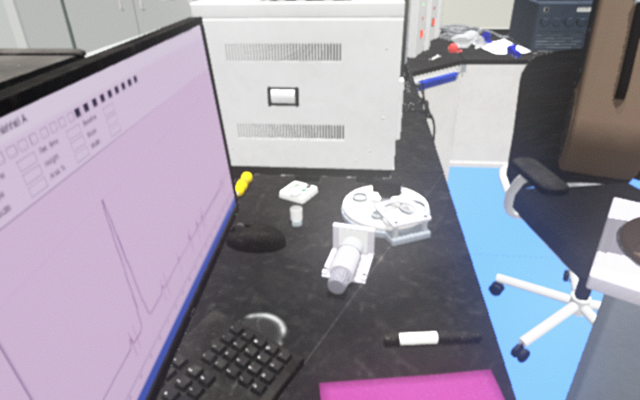

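```bash
cat > b.py <<'E'
from h import *
from scipy.optimize import least_squares
np.set_printoptions(precision=2,suppress=True)
p=shot('top')
s=env.state();print(s['tcp_rot'],s['eef_pos'],R.from_euler('xyz',s['tcp_rot']).as_matrix())
for k in('station','wheel','cradle','canister','knob'):
    for r in eyes.cut_out(k,p)[:1]:
        m=r['mask'].astype(np.uint8);cs,_=cv2.findContours(m,0,2);c=max(cs,key=cv2.contourArea)
        h=cv2.convexHull(c)[:,0,:]; z=dict(station=0,wheel=24,cradle=4,canister=24,knob=78)[k]
        w=np.array([atz(p,[y,x],z)[:2] for x,y in h],np.float32)
        print(k,r['score'],m.sum(),cv2.minAreaRect(w),cv2.minEnclosingCircle(w))
E
python3 b.py
```

```text
[ 3.14 -0.    0.28] [ 172.03 -600.87  214.67] [[ 0.96  0.28  0.  ]
 [ 0.28 -0.96 -0.  ]
 [ 0.    0.   -1.  ]]
station 0.85 5024 ((502.31060791015625, 178.535888671875), (175.04733276367188, 198.0819549560547), 87.09610748291016) ((503.1106872558594, 185.3756866455078), 101.68170166015625)
wheel 0.9 3864 ((513.2244873046875, 178.22511291503906), (165.41798400878906, 162.8819580078125), 38.004119873046875) ((513.0198364257812, 179.35914611816406), 83.77238464355469)
cradle 0.64 690 ((482.3360900878906, 360.4309387207031), (74.62081909179688, 85.91764068603516), 19.766986846923828) ((481.95330810546875, 360.7921142578125), 53.14902877807617)
canister 0.91 779 ((470.7350158691406, 393.1051330566406), (39.329341888427734, 113.02372741699219), 18.77060890197754) ((470.9114990234375, 392.8560485839844), 56.837310791015625)
knob 0.88 3953 ((512.3284301757812, 185.3945770263672), (154.7713165283203, 154.77493286132812), 88.75299072265625) ((511.8758850097656, 184.3772735595703), 79.66345977783203)
```

Full views: the monitor stands at left, the tall analyser has its near corner at about (430,220), and the canister and carousel are near the bench edge. I'll sweep around the base, staying clear of the analyser.

```bash
python3 -m inch '[[[0.637,-0.718,-0.15],0,-1],[[0.637,-0.718,-0.15],0,-1],[[0.637,-0.718,-0.15],0,-1],[[0.637,-0.718,-0.15],0,-1],[[0.637,-0.718,-0.15],0,-1],[[0.637,-0.718,-0.15],0,-1],[[0.637,-0.718,-0.15],0,-1],[[0.637,-0.718,-0.15],0,-1],[[0.637,-0.718,-0.15],0,-1],[[0.637,-0.718,-0.15],0,-1]]'; python3 -m inch '[[[0.35,-0.64,0],0,-1],[[0.35,-0.64,0],0,-1],[[0.35,-0.64,0],0,-1],[[0.35,-0.64,0],0,-1],[[0.35,-0.64,0],0,-1],[[0.35,-0.64,0],0,-1],[[0.1,-0.2,0],0,-1],[[0,0,0],0,-1],[[0,0,0],0,-1],[[0,0,0],0,-1]]'
cat > c.py <<'E'
from h import *
np.set_printoptions(precision=2,suppress=True)
def wray(p,rc):
    dx,dy=rc[1]-p['cx'],rc[0]-p['cy'];r=np.hypot(dx,dy);th=r/p['fx']
    c=np.array([np.sin(th)*dx/r,np.sin(th)*dy/r,np.cos(th)]);E=np.array(p['extrinsics'])
    return -E[:3,:3].T@E[:3,3],E[:3,:3].T@c
def watz(p,rc,z):
    o,d=wray(p,rc);return o+d*(z-o[2])/d[2]
def wproj(p,X):
    E=np.array(p['extrinsics']);c=E[:3,:3]@np.array(X)+E[:3,3];r=np.hypot(c[0],c[1]);th=np.arctan2(r,c[2])*p['fx']
    return [p['cy']+th*c[1]/r,p['cx']+th*c[0]/r]
def rect(p,z,x0,x1,y0,y1,s,name=None):
    # metric bird's-eye: rows = x decreasing, cols = y decreasing, s px/mm
    X,Y=np.meshgrid(0,0);ys=y1-np.arange(int((y1-y0)*s))/s;xs=x1-np.arange(int((x1-x0)*s))/s
    Yg,Xg=np.meshgrid(ys,xs);P=np.stack([Xg,Yg,np.full_like(Xg,z)],-1).reshape(-1,3)
    E=np.array(p['extrinsics']);c=P@E[:3,:3].T+E[:3,3];r=np.hypot(c[:,0],c[:,1]);th=np.arctan2(r,c[:,2])*p['fx']
    u=p['cx']+th*c[:,0]/r;v=p['cy']+th*c[:,1]/r
    im=cv2.remap(p['pixels'][:,:,::-1].copy(),u.reshape(Xg.shape).astype(np.float32),v.reshape(Xg.shape).astype(np.float32),1)
    if name: cv2.imwrite('pics/'+name,im)
    return im
E
python3 - <<'E'
from c import *
p=shot('wrist','w0.png');s=env.state();print(s['t'],s['eef_pos'],s['joints'],wray(p,[200.1,320])[0],p['fx'],p['cx'],p['cy'])
for k,z in dict(knob=63,window=43,pocket=24,station=0,cradle=0,canister=24).items():
    for r in eyes.spot_point(k,p)[:2]: print(k,r['centre'],r['score'],watz(p,r['centre'],z))
a=rect(p,24,400,610,60,440,2,'w0r.png')
E
```

```text
t: 2.55
eef_pos: [421.4, -79.7, 305.2]
tcp_rot: [3.141, -0.001, 0.279]
ft_force: [0.7, -0.2, -0.3]
opening: 1.002
grip_force: 0.0
t: 3.8
eef_pos: [481.1, 186.8, 304.8]
tcp_rot: [3.141, -0.0, 0.277]
ft_force: [0.5, -0.2, 0.2]
opening: 1.003
grip_force: 0.0
3.85 [481.1  186.97 304.8 ] [ 0.24  0.25  1.69 -0.    1.2   1.54] [559.08 208.88 474.31] 309.70691628693146 318.5269128837267 194.83714561144424
knob [143.5, 331.4] 0.95 [514.28 178.25  63.  ]
pocket [175.5, 327.0] 0.82 [462.09 168.15  24.  ]
station [135.9, 328.9] 0.68 [517.68 180.54   0.  ]
cradle [122.4, 229.5] 0.91 [498.45 336.06   0.  ]
canister [125.8, 216.6] 0.91 [491.87 348.37  24.  ]
```

View pics/w0r.png

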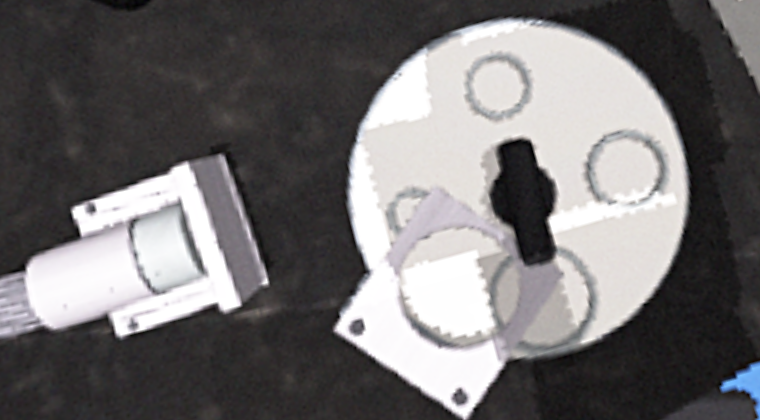

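Bird's-eye view at z=24: wheel centre (518,186), window near (460,285), widest cup (545,298), bar from (515,142) to (538,262). Now I'll fit the circles precisely.

```bash
cat > d.py <<'E'
from c import *
def circ(p,z,c,rad,tol=14,s=4):
    x0,x1,y0,y1=c[0]-rad-30,c[0]+rad+30,c[1]-rad-30,c[1]+rad+30
    g=cv2.cvtColor(rect(p,z,x0,x1,y0,y1,s),6).astype(np.float32);g=cv2.GaussianBlur(g,(0,0),3)
    gx,gy=cv2.Sobel(g,5,1,0),cv2.Sobel(g,5,0,1);best=[]
    t=np.linspace(0,2*np.pi,240,endpoint=False);ct,st=np.cos(t),np.sin(t)
    for r in np.arange(rad-1.5,rad+1.6,.5):
      for dx in np.arange(-tol,tol+.1,.5):
        for dy in np.arange(-tol,tol+.1,.5):
          u=((y1-(c[1]+dy+r*st))*s).round().astype(int);v=((x1-(c[0]+dx+r*ct))*s).round().astype(int)
          e=np.abs(gx[v,u]*st+gy[v,u]*ct)
          best.append((np.minimum(e,60).mean(),c[0]+dx,c[1]+dy,r))
    b=np.array(max(best));return b
def lines(p):
    W=circ(p,24,(515,180),84);N=circ(p,43,(466,213),29);return W,N
E
python3 - <<'E'
from d import *
p=shot('wrist')
W,N=lines(p);C=circ(p,34,(463,168),27);C2=circ(p,34,(463,168),24);D=circ(p,34,(527,128),20)
print(W,N,C,C2,D)
for a,n in((N,'win'),(C,'cup'),(C2,'cup'),(D,'cup34')):
    d=a[1:3]-W[1:3];print(n,np.hypot(*d),np.degrees(np.arctan2(d[1],d[0])))
# canister & cradle silhouettes
for k in('canister','cradle'):
  r=eyes.cut_out(k,p)
  if r:
    cs,_=cv2.findContours(r[0]['mask'].astype(np.uint8),0,2);c=max(cs,key=cv2.contourArea)[:,0]
    w=np.array([watz(p,[y,x],24 if k=='canister' else 9)[:2] for x,y in c],np.float32);print(k,r[0]['score'],cv2.minAreaRect(w),cv2.boxPoints(cv2.minAreaRect(w)).tolist())
a=rect(p,9,420,540,310,480,4,'crad.png')
E
```

```text
[ 54.46 516.   181.    84.5 ] [ 38.35 469.5  211.    29.  ] [ 36.85 462.5  169.5   27.  ] [ 38.1 462.5 170.   22.5] [ 48.24 526.5  129.5   19.5 ]
win 55.33760023709015 147.17145820858747
cup 54.7220248163388 -167.8686789333675
cup 54.61913584083879 -168.38147564720535
cup34 52.55949010407159 -78.47627829610268
canister 0.77 ((471.1238708496094, 395.9555969238281), (41.91153335571289, 115.37947082519531), 19.374113082885742) [[432.2170715332031, 443.4267578125], [470.4924621582031, 334.5809326171875], [510.0306701660156, 348.48443603515625], [471.7552795410156, 457.33026123046875]]
cradle 0.85 ((483.8837585449219, 359.1496276855469), (77.4221420288086, 85.24393463134766), 17.932538986206055) [[433.93011474609375, 387.781982421875], [460.17645263671875, 306.67919921875], [533.83740234375, 330.51727294921875], [507.591064453125, 411.62005615234375]]
```

View pics/crad.png

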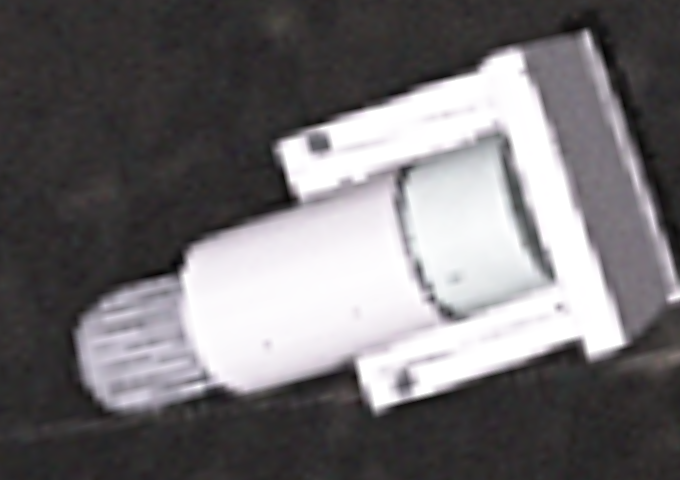

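```bash
python3 -m inch '[[[0.513,0.267,0.3],0,-1],[[0,0,0.9],0.8,-1],[[0,0,0.9],0,-1],[[0,0,0.9],0,-1],[[0,0,0.8],0,-1],[[0,0,0.41],0,-1],[[0,0,0],0,1],[[0,0,0],0,1],[[0,0,0],0,1],[[0,0,0],0,1]]'
```

```text
t: 5.55
eef_pos: [515.5, 181.0, 52.9]
tcp_rot: [3.142, -0.002, 0.209]
ft_force: [1.0, 0.3, -0.4]
opening: 0.638
grip_force: 0.0
```

```bash
python3 -m inch '[[[0,0,0],0,1],[[0,0,0],0,1],[[0,0,0],0,1],[[0,0,0],0,1],[[0,0,0],0,1],[[0,0,0],0,1],[[0,0,0],0,1],[[0,0,0],0.3,1],[[0,0,0],0.6,1],[[0,0,0],1,1]]'
```

```text
t: 6.8
eef_pos: [515.2, 180.4, 51.9]
tcp_rot: [3.141, 0.0, 0.041]
ft_force: [1.2, -6.7, 1.3]
opening: 0.166
grip_force: 30.0
```

```bash
python3 -m inch '[[[0,0,0],1,1],[[0,0,0],1,1],[[0,0,0],1,1],[[0,0,0],1,1],[[0,0,0],1,1],[[0,0,0],1,1],[[0,0,0],0.7,1],[[0,0,0],0.35,1],[[0,0,0],0,1],[[0,0,0],0,1]]'; python3 -m inch '[[[0,0,0],0,-1],[[0,0,0],0,-1],[[0,0,0],0,-1],[[0,0,0],0,-1],[[0,0,0],0,-1],[[0,0,-0.8],0,-1],[[0,0,-0.8],0,-1],[[0,0,-0.8],0,-1],[[0,0,-0.8],0,-1],[[0,0,-0.6],0,-1]]'
cat > f.py <<'E'
from d import *
p=shot('wrist');s=env.state();print(s['eef_pos'],s['tcp_rot'],s['joints'])
W,N=lines(p);C=circ(p,34,N[1:3],24,8);D=circ(p,34,W[1:3]+54*np.array([np.cos(np.radians(57.2)),np.sin(np.radians(57.2))]),13.5,8);F=circ(p,34,W[1:3]+54*np.array([np.cos(np.radians(-122.8)),np.sin(np.radians(-122.8))]),20,8)
print(W,N)
for n,a in dict(win=N,cup48=C,c1=D,c2=F).items(): 
    d=a[1:3]-W[1:3];print(n,a,np.hypot(*d),np.degrees(np.arctan2(d[1],d[0])))
rect(p,43,400,610,60,440,2,'w2r.png')
E
python3 f.py
```

```text
t: 8.05
eef_pos: [515.0, 179.9, 52.0]
tcp_rot: [3.14, -0.0, -0.572]
ft_force: [-1.1, -10.8, 0.9]
opening: 0.168
grip_force: 30.0
t: 9.3
eef_pos: [515.1, 180.9, 282.2]
tcp_rot: [-3.14, -0.001, -0.572]
ft_force: [0.6, -0.0, 0.0]
opening: 1.0
grip_force: 0.0
[516.29 181.26 286.31] [-3.14 -0.01 -0.57] [ 0.22  0.31  1.66 -0.    1.17  2.36]
[ 56.1 516.  179.5  85. ] [ 42.65 468.5  211.5   28.  ]
win [ 42.65 468.5  211.5   28.  ] 57.273466806192204 146.0324732408977
cup48 [ 41.86 470.5  209.5   24.5 ] 54.5 146.60151153201278
c1 [ 35.05 545.25 222.89  12.  ] 52.330083256621464 56.01369147631608
c2 [ 47.46 487.75 135.11  19.5 ] 52.61857390800257 -122.47457467208463
```

View pics/w2r.png

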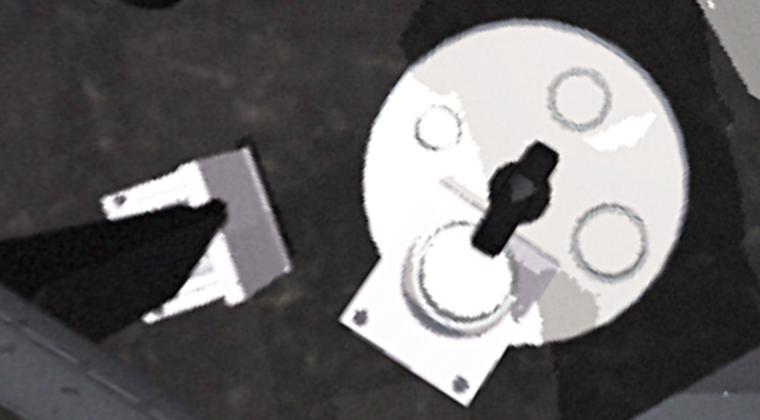

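The widest cup (465,272) now sits in the window. I'll run one constrained fit of plate, wheel and cups to check the residual angle.

```bash
cat > g.py <<'E'
from d import *
from scipy.optimize import differential_evolution as DE
p=shot('wrist');s=4;ims={}
def grad(z):
    g=cv2.GaussianBlur(cv2.cvtColor(rect(p,z,390,630,60,300,s),6).astype(np.float32),(0,0),3)
    return cv2.Sobel(g,5,1,0),cv2.Sobel(g,5,0,1)
G={z:grad(z) for z in(24,34,43)}
t=np.linspace(0,2*np.pi,240,endpoint=False)
def sc(z,P,n):  # world pts, normals
    gx,gy=G[z];u=((300-P[:,1])*s).clip(0,959).astype(np.float32);v=((630-P[:,0])*s).clip(0,959).astype(np.float32)
    a=cv2.remap(gx,u,v,1)[:,0];b=cv2.remap(gy,u,v,1)[:,0]
    return np.minimum(np.abs(a*n[:,1]+b*n[:,0]),60).mean()
def ring(c,r):
    n=np.c_[np.cos(t),np.sin(t)];return n*r+c,n
l=np.linspace(-34,34,80)
lx=np.linspace(-100,-40,80)
L=[(np.c_[np.full(80,-104),l],[1,0]),(np.c_[lx,np.full(80,38)],[0,1]),(np.c_[lx,np.full(80,-38)],[0,1])]
def M(a): return np.array([[np.cos(a),-np.sin(a)],[np.sin(a),np.cos(a)]])
def f(q):
    c=q[:2];R_=M(q[2]);sm=sc(24,*ring(c,84))+sc(43,*ring(c+q[3:5]+R_@[-54,0],29))
    for P,n in L: sm+=sc(43,P@R_.T+c+q[3:5],np.tile(R_@n,(80,1)))
    return -sm
a=DE(f,[(508,522),(172,188),(-.72,-.48),(-2.5,2.5),(-2.5,2.5)],seed=1,popsize=12,maxiter=60)
print(a.x,np.degrees(a.x[2]),a.fun)
def h(q):
    c=a.x[:2]+q[1:];sm=0
    for k,b in enumerate((48,34,27,20)):
        # all rings, order-free: outer radius
        for o in(0,): sm+=max(sc(34,*ring(c-54*np.array([np.cos(q[0]+sg*k*np.pi/2),np.sin(q[0]+sg*k*np.pi/2)]),b/2+3)) for sg in(1,-1))
    return -sm
b=DE(h,[(a.x[2]-.15,a.x[2]+.15),(-2,2),(-2,2)],seed=1,popsize=12,maxiter=40)
print(b.x,np.degrees(b.x[0]),b.fun,'wheel deg',np.degrees(b.x[0]-a.x[2]))
E
python3 g.py
python3 - <<'E'
from h import *
p=shot('top')
for k in ('canister','cradle'):
    r=eyes.spot_point(k,p);print(k,[(q['centre'],q['score'],atz(p,q['centre'],24 if k=='canister' else 0)) for q in r[:1]])
E
```

```text
[514.5  180.59  -0.59   0.6    0.03] -33.67394436831856 -239.27347623062758
[-0.57  1.11 -0.37] -32.809886189833 -129.66245987233333 wheel deg 0.8640581784855598
canister [([253.7, 303.8], 0.96, array([488.42027805, 348.88889268,  24.        ]))]
cradle [([250.9, 307.2], 0.56, array([494.96910607, 343.0796338 ,   0.        ]))]
```

```bash
python3 - <<'E'
from h import *
a=shot('top');b=shot('scene')
def tri(r1,r2):
    o1,d1=ray(a,r1);o2,d2=ray(b,r2);A=np.c_[d1,-d2];t=np.linalg.lstsq(A,o2-o1,rcond=None)[0]
    return ((o1+d1*t[0]+o2+d2*t[1])/2).round(),np.linalg.norm(o1+d1*t[0]-o2-d2*t[1]).round()
print(tri([165,272],[203,236]),tri([108,236],[7,203]))
for z in(0,100,400):print(z,atz(a,[297,75],z),atz(a,[165,272],z))
E
python3 -m inch '[[[0,0,0],-1,-1],[[0,0,0],-1,-1],[[0,0,0],-1,-1],[[0,0,0],-1,-1],[[0,0,0],-1,-1],[[0,0,0],-1,-1],[[0,0,0],-1,-1],[[0,0,0],-1,-1],[[0,0,0],-1,-1],[[0,0,0],-1,-1]]'
python3 -m inch '[[[0,0,0],-1,-1],[[0,0,0],-1,-1],[[0,0,0],-1,-1],[[0,0,0],-1,-1],[[0,0,0],-1,-1],[[0,0,0],-1,-1],[[0,0,0],-1,-1],[[0,0,0],-1,-1],[[0,0,0],-1,-1],[[0,0,0],-1,-1]]'
```

```text
(array([683., 418.,  83.]), np.float64(4.0)) (array([696., 419., 398.]), np.float64(9.0))
0 [382.22011929 892.00217766   0.        ] [700.01286198 430.87470177   0.        ]
100 [393.61376534 825.51507301 100.        ] [677.4164722  413.70823073 100.        ]
400 [427.79470348 626.05375904 400.        ] [609.62730284 362.20881762 400.        ]
t: 10.9
eef_pos: [514.9, 180.8, 278.8]
tcp_rot: [-3.141, 0.002, 0.303]
ft_force: [-0.3, 0.7, 0.8]
opening: 0.999
grip_force: 0.0
t: 12.15
eef_pos: [514.9, 180.9, 278.8]
tcp_rot: [-3.14, 0.001, 1.176]
ft_force: [0.4, 0.6, 0.0]
opening: 1.001
grip_force: 0.0
```

```bash
python3 -m inch '[[[0,0,0],-1,-1],[[0,0,0],-1,-1],[[0,0,0],-1,-1],[[0,0,0],-1,-1],[[0,0,0],-1,-1],[[0,0,0],-1,-1],[[0,0,0],-1,-1],[[0,0,0],-1,-1],[[0,0,0],-0.23,-1],[[0,0,0],0,-1]]'
python3 -m inch '[[[0.7,0.1,0],0,-1],[[0.9,0.1,0],0,-1],[[0.9,0.1,0],0,-1],[[0.9,0.1,0],0,-1],[[0.7,0.1,0],0,-1],[[0.3,0,0],0,-1],[[0,0,0],0,-1],[[0,0,0],0,-1],[[0,0,0],0,-1],[[0,0,0],0,-1]]'
python3 - <<'E'
from c import *
p=shot('wrist','w3.png');s=env.state();print(s['eef_pos'],s['tcp_rot'],s['joints'],wray(p,[200.1,320])[0])
for k,z in dict(cradle=0,canister=24,vial=0).items():
    for r in eyes.spot_point(k,p)[:2]: print(k,r['centre'],r['score'],watz(p,r['centre'],z))
rect(p,24,410,540,310,480,4,'w3r.png')
E
```

```text
t: 13.4
eef_pos: [515.0, 180.9, 279.5]
tcp_rot: [-3.141, 0.0, 1.89]
ft_force: [-0.3, 0.0, -0.5]
opening: 1.003
grip_force: 0.0
t: 14.65
eef_pos: [460.8, 440.2, 280.2]
tcp_rot: [3.141, 0.0, 1.89]
ft_force: [0.6, 0.1, -0.3]
opening: 1.0
grip_force: 0.0
[460.68 440.32 280.14] [3.14 0.   1.89] [ 0.66  0.46  1.44 -0.    1.25  0.34] [435.16 517.01 449.7 ]
cradle [226.8, 318.0] 0.96 [493.15 339.17   0.  ]
canister [229.7, 316.0] 0.64 [488.69 343.27  24.  ]
```

View pics/w3r.png

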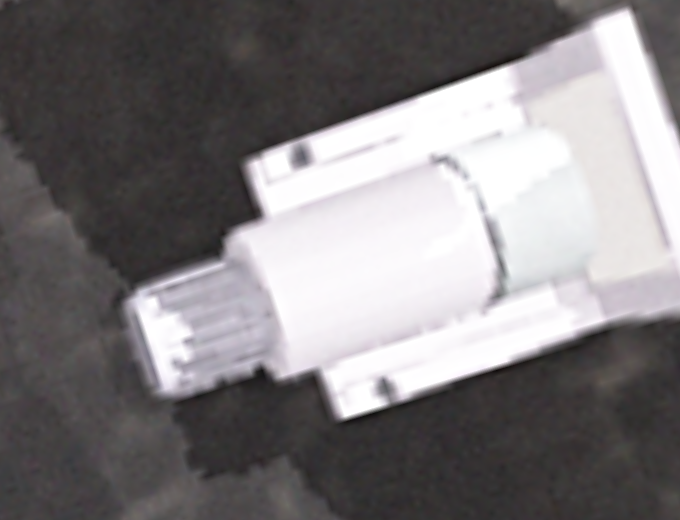

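Rectified wrist view: cap end mid (145,348), shoulder mid (256,309), rail ends (245,160) and (335,415). The axis runs at about 109°, with the foot about 5 mm from the stop. Going down on the cap.

```bash
python3 -m inch '[[[-0.073,-0.092,0.5],0,-1],[[0,0,0.9],-0.18,-1],[[0,0,0.9],0,-1],[[0,0,0.9],0,-1],[[0,0,0.8],0,-1],[[0,0,0.5],0,-1],[[0,0,0],0,1],[[0,0,0],0,1],[[0,0,0],0,1],[[0,0,0],0,1]]'
python3 -m inch '[[[0,0,0],0,1],[[0,0,0],0,1],[[0,0,0],0,1],[[0,0,0],0,1],[[0,0,0],0,1],[[0,0,0],0,1],[[0,0,0],0,1],[[0,0,0],0,1],[[0,0,0],0,1],[[0,0,0],0,1]]'
```

```text
t: 16.1
eef_pos: [456.9, 435.3, 11.1]
tcp_rot: [3.14, -0.0, 1.907]
ft_force: [-0.7, 1.0, -0.8]
opening: 0.637
grip_force: 0.0
t: 17.35
eef_pos: [456.6, 435.0, 10.0]
tcp_rot: [3.141, 0.0, 1.907]
ft_force: [1.2, -0.6, 0.5]
opening: 0.288
grip_force: 30.0
```

```bash
cat > m.py <<'E'
from h import *
np.set_printoptions(precision=2,suppress=True)
s=env.state();print(s['t'],s['eef_pos'],s['ft_force'],s['moment'],s['opening'])
O=np.array([492,337.5,0]);a=np.array([-.330,.944,0])
for n in('scene','top'):
    p=shot(n,'last_%s.png'%n)
    r=eyes.cut_out('canister',p)
    if r:
        ys,xs=np.nonzero(r[0]['mask']);v=np.c_[xs,ys]-[xs.mean(),ys.mean()];w,V=np.linalg.eigh(v.T@v);e=V[:,1]
        print(n,r[0]['score'],len(xs),'c',xs.mean().round(1),ys.mean().round(1),'axis deg',np.degrees(np.arctan2(e[1],e[0]))%180,'ratio',np.sqrt(w[1]/w[0]))
    H=np.array(s['eef_pos'])*[1,1,1]+[0,0,14]
    for th in range(0,91,10):
        t=np.radians(th);f=H-98*(np.cos(t)*a+np.array([0,0,np.sin(t)]));g=f+110*(np.cos(t)*a+np.array([0,0,np.sin(t)]))
        P,Q=np.array(proj(p,f)),np.array(proj(p,g));m=P-Q
        print(th,'foot px(r,c)',P.round(),'dir',(np.degrees(np.arctan2(m[0],m[1]))%180).round(),end='; ')
    print()
    for r in eyes.spot_point('canister',p)[:1]: print('spot',r)
E
python3 -m inch '[[[-0.01,0,-0.1],0,1],[[-0.01,0,-0.14],0,1],[[-0.01,0,-0.14],0,1],[[-0.01,0,-0.14],0,1],[[0,0,0],0,1],[[0,0,0],0,1],[[0,0,0],0,1],[[0,0,0],0,1],[[0,0,0],0,1],[[0,0,0],0,1]]'
python3 m.py
```

```text
t: 18.6
eef_pos: [457.3, 432.8, 41.2]
tcp_rot: [3.141, 0.0, 1.907]
ft_force: [-0.3, 1.7, -0.4]
opening: 0.286
grip_force: 30.0
18.6 [457.34 432.76  41.18] [-0.32  1.68 -0.38] [ 0.33 -0.22  0.05] 0.2856973966234599
scene 0.63 633 c 342.3 258.8 axis deg 136.72367757242046 ratio 1.8198838097625558
0 foot px(r,c) [230. 354.] dir 113.0; 10 foot px(r,c) [239. 354.] dir 120.0; 20 foot px(r,c) [249. 353.] dir 131.0; 30 foot px(r,c) [259. 352.] dir 154.0; 40 foot px(r,c) [269. 350.] dir 20.0; 50 foot px(r,c) [279. 349.] dir 56.0; 60 foot px(r,c) [289. 347.] dir 73.0; 70 foot px(r,c) [298. 344.] dir 81.0; 80 foot px(r,c) [307. 342.] dir 87.0; 90 foot px(r,c) [314. 339.] dir 90.0; 
spot {'centre': [250.0, 350.8], 'score': 0.87}
top 0.79 513 c 293.3 258.4 axis deg 163.89559883971805 ratio 1.5714082988012432
0 foot px(r,c) [253. 307.] dir 161.0; 10 foot px(r,c) [253. 306.] dir 161.0; 20 foot px(r,c) [254. 305.] dir 162.0; 30 foot px(r,c) [255. 303.] dir 162.0; 40 foot px(r,c) [256. 299.] dir 162.0; 50 foot px(r,c) [258. 295.] dir 163.0; 60 foot px(r,c) [260. 290.] dir 163.0; 70 foot px(r,c) [262. 284.] dir 164.0; 80 foot px(r,c) [264. 278.] dir 165.0; 90 foot px(r,c) [266. 272.] dir 169.0; 
spot {'centre': [256.6, 303.7], 'score': 0.89}
```

```bash
python3 -m inch '[[[-0.033,0,-0.117],0,1],[[-0.033,0,-0.117],0,1],[[-0.058,0,-0.1],0,1],[[-0.058,0,-0.1],0,1],[[-0.08,0,-0.08],0,1],[[-0.08,0,-0.08],0,1],[[-0.1,0,-0.058],0,1],[[-0.1,0,-0.058],0,1],[[0,0,0],0,1],[[0,0,0],0,1]]'
python3 m.py
```

```text
t: 20.15
eef_pos: [466.5, 412.4, 88.9]
tcp_rot: [3.131, -0.016, 1.904]
ft_force: [-29.1, 59.2, 24.6]
opening: 0.287
grip_force: 64.5
20.15 [466.48 412.42  88.91] [-29.06  59.17  24.59] [11.32  5.72 -0.54] 0.28707286722935355
scene 0.96 588 c 344.9 234.6 axis deg 38.459446355634526 ratio 1.63556375203127
0 foot px(r,c) [199. 356.] dir 115.0; 10 foot px(r,c) [208. 356.] dir 123.0; 20 foot px(r,c) [218. 355.] dir 139.0; 30 foot px(r,c) [228. 354.] dir 172.0; 40 foot px(r,c) [238. 353.] dir 37.0; 50 foot px(r,c) [248. 351.] dir 63.0; 60 foot px(r,c) [257. 349.] dir 76.0; 70 foot px(r,c) [266. 347.] dir 83.0; 80 foot px(r,c) [275. 344.] dir 87.0; 90 foot px(r,c) [282. 342.] dir 90.0; 
spot {'centre': [238.7, 354.2], 'score': 0.94}
top 0.72 371 c 300.7 255.6 axis deg 177.73918360006942 ratio 1.103339862889477
0 foot px(r,c) [249. 315.] dir 161.0; 10 foot px(r,c) [249. 314.] dir 161.0; 20 foot px(r,c) [250. 313.] dir 162.0; 30 foot px(r,c) [251. 310.] dir 162.0; 40 foot px(r,c) [252. 306.] dir 162.0; 50 foot px(r,c) [254. 302.] dir 163.0; 60 foot px(r,c) [256. 296.] dir 163.0; 70 foot px(r,c) [258. 290.] dir 164.0; 80 foot px(r,c) [261. 284.] dir 166.0; 90 foot px(r,c) [263. 277.] dir 172.0; 
spot {'centre': [256.1, 306.3], 'score': 0.77}
```

The foot has jammed on the stop, so I'm backing off from it.

```bash
python3 -m inch '[[[0.15,0,0],0,1],[[0.2,0,0],0,1],[[0.2,0,0],0,1],[[0,0,0],0,1],[[0,0,0],0,1],[[0,0,0],0,1],[[0,0,0],0,1],[[0,0,0],0,1],[[0,0,0],0,1],[[0,0,0],0,1]]'
python3 m.py
```

```text
t: 21.7
eef_pos: [457.1, 433.2, 83.8]
tcp_rot: [3.142, 0.0, 1.907]
ft_force: [0.1, -0.4, -3.2]
opening: 0.293
grip_force: 47.8
21.7 [457.15 433.16  83.79] [ 0.08 -0.38 -3.16] [ 0.26 -0.05  0.01] 0.2926973297645141
scene 0.93 542 c 341.9 243.6 axis deg 24.723757664288144 ratio 1.45150631731209
0 foot px(r,c) [208. 354.] dir 115.0; 10 foot px(r,c) [218. 354.] dir 122.0; 20 foot px(r,c) [228. 353.] dir 136.0; 30 foot px(r,c) [238. 352.] dir 166.0; 40 foot px(r,c) [248. 351.] dir 32.0; 50 foot px(r,c) [258. 349.] dir 61.0; 60 foot px(r,c) [268. 347.] dir 74.0; 70 foot px(r,c) [278. 344.] dir 82.0; 80 foot px(r,c) [286. 342.] dir 87.0; 90 foot px(r,c) [294. 339.] dir 90.0; 
spot {'centre': [245.7, 350.8], 'score': 0.59}
top 0.76 501 c 289.2 260.2 axis deg 162.8509893954588 ratio 1.516463168020624
0 foot px(r,c) [253. 305.] dir 161.0; 10 foot px(r,c) [253. 305.] dir 161.0; 20 foot px(r,c) [254. 303.] dir 162.0; 30 foot px(r,c) [255. 301.] dir 162.0; 40 foot px(r,c) [257. 297.] dir 162.0; 50 foot px(r,c) [258. 293.] dir 163.0; 60 foot px(r,c) [260. 288.] dir 163.0; 70 foot px(r,c) [262. 282.] dir 164.0; 80 foot px(r,c) [265. 275.] dir 165.0; 90 foot px(r,c) [267. 269.] dir 169.0; 
spot {'centre': [256.0, 298.1], 'score': 0.86}
```

```bash
python3 -m inch '[[[0,0,0.23],0,1],[[-0.1,0,0],0,1],[[-0.1,0,0],0,1],[[-0.08,0,0],0,1],[[-0.063,0,-0.1],0,1],[[-0.063,0,-0.1],0,1],[[-0.076,0,-0.089],0,1],[[-0.076,0,-0.089],0,1],[[0,0,0],0,1],[[0,0,0],0,1]]'
python3 m.py
```

```text
t: 23.25
eef_pos: [468.4, 402.4, 93.7]
tcp_rot: [3.14, -0.002, 1.907]
ft_force: [-1.5, 5.2, -0.5]
opening: 0.286
grip_force: 34.4
23.25 [468.4  402.35  93.74] [-1.46  5.24 -0.53] [ 1.21  0.37 -0.03] 0.2860464660319772
scene 0.74 927 c 347.1 235.1 axis deg 70.06686079393131 ratio 1.864061145035291
0 foot px(r,c) [194. 359.] dir 115.0; 10 foot px(r,c) [203. 358.] dir 124.0; 20 foot px(r,c) [213. 357.] dir 140.0; 30 foot px(r,c) [223. 356.] dir 175.0; 40 foot px(r,c) [233. 355.] dir 41.0; 50 foot px(r,c) [242. 353.] dir 65.0; 60 foot px(r,c) [252. 351.] dir 77.0; 70 foot px(r,c) [261. 349.] dir 83.0; 80 foot px(r,c) [269. 347.] dir 87.0; 90 foot px(r,c) [276. 344.] dir 90.0; 
spot {'centre': [249.4, 352.2], 'score': 0.56}
top 0.67 222 c 302.4 254.9 axis deg 60.375176630802876 ratio 1.216319363399927
0 foot px(r,c) [248. 319.] dir 161.0; 10 foot px(r,c) [248. 319.] dir 161.0; 20 foot px(r,c) [249. 317.] dir 162.0; 30 foot px(r,c) [250. 315.] dir 162.0; 40 foot px(r,c) [252. 311.] dir 162.0; 50 foot px(r,c) [253. 306.] dir 163.0; 60 foot px(r,c) [255. 301.] dir 163.0; 70 foot px(r,c) [258. 295.] dir 164.0; 80 foot px(r,c) [260. 288.] dir 166.0; 90 foot px(r,c) [262. 281.] dir 172.0; 
spot {'centre': [256.0, 305.7], 'score': 0.48}
```

```bash
python3 -m inch '[[[-0.087,0,-0.077],0,1],[[-0.087,0,-0.077],0,1],[[-0.098,0,-0.064],0,1],[[-0.098,0,-0.064],0,1],[[-0.104,0,-0.05],0,1],[[-0.104,0,-0.05],0,1],[[-0.05,0,-0.02],0,1],[[0.15,0,0],0,1],[[0.15,0,0],0,1],[[0,0,0],0,1]]'
python3 m.py
```

```text
t: 24.8
eef_pos: [474.2, 383.7, 116.5]
tcp_rot: [-3.141, 0.0, 1.908]
ft_force: [0.3, -0.9, -2.9]
opening: 0.291
grip_force: 30.0
24.8 [474.17 383.7  116.46] [ 0.3  -0.88 -2.93] [-0.02 -0.17 -0.02] 0.2912823343653407
scene 0.76 1476 c 347.1 227.6 axis deg 87.66389775627985 ratio 2.636435813635269
0 foot px(r,c) [177. 362.] dir 116.0; 10 foot px(r,c) [186. 361.] dir 126.0; 20 foot px(r,c) [196. 361.] dir 146.0; 30 foot px(r,c) [206. 360.] dir 7.0; 40 foot px(r,c) [216. 358.] dir 49.0; 50 foot px(r,c) [225. 356.] dir 68.0; 60 foot px(r,c) [234. 354.] dir 78.0; 70 foot px(r,c) [243. 352.] dir 84.0; 80 foot px(r,c) [251. 350.] dir 88.0; 90 foot px(r,c) [257. 348.] dir 91.0; 
spot {'centre': [249.6, 350.9], 'score': 0.66}
0 foot px(r,c) [245. 328.] dir 161.0; 10 foot px(r,c) [245. 328.] dir 161.0; 20 foot px(r,c) [246. 326.] dir 162.0; 30 foot px(r,c) [247. 323.] dir 162.0; 40 foot px(r,c) [249. 319.] dir 162.0; 50 foot px(r,c) [251. 314.] dir 163.0; 60 foot px(r,c) [253. 308.] dir 163.0; 70 foot px(r,c) [255. 302.] dir 164.0; 80 foot px(r,c) [257. 295.] dir 166.0; 90 foot px(r,c) [260. 288.] dir 173.0;
```

```bash
python3 -m inch '[[[0,0,0.12],0,1],[[0,0,0.12],0,1],[[0,0,0.1],0,1],[[0,0,0.06],0,1],[[0,0,0.03],0,1],[[0,0,0.02],0,1],[[0,0,0.02],0,1],[[0,0,0],0,1],[[0,0,0],0,1],[[0,0,0],0,1]]'
```

```text
t: 26.35
eef_pos: [474.8, 383.1, 88.7]
tcp_rot: [3.141, 0.0, 1.907]
ft_force: [-0.5, -0.1, -3.0]
opening: 0.288
grip_force: 30.0
```

```bash
python3 -m inch '[[[0,0,0.025],0,1],[[0,0,0.025],0,1],[[0,0,0.025],0,1],[[0,0,0],0,1],[[0,0,0],0,1],[[0,0,0],0,1],[[0,0,0],0,1],[[0,0,0],0,1],[[0,0,0],0,1],[[0,0,0],0,1]]'
python3 m.py | grep -v foot
```

```text
t: 27.6
eef_pos: [476.0, 383.9, 87.7]
tcp_rot: [3.136, -0.001, 1.907]
ft_force: [-3.3, -2.9, 30.0]
opening: 0.287
grip_force: 30.8
27.6 [475.99 383.89  87.69] [-3.28 -2.89 29.99] [-0.65  0.97  0.01] 0.2865454215462649
scene 0.57 1350 c 346.3 243.3 axis deg 85.08583540421398 ratio 2.648418157073833
spot {'centre': [262.5, 349.4], 'score': 0.64}
spot {'centre': [190.7, 321.0], 'score': 0.65}
```

```bash
python3 -m inch '[[[0,0,-0.05],0,1],[[0,0,0],0,1],[[0,0,0],0,0.3],[[0,0,0],0,0.1],[[0,0,0],0,-0.2],[[0,0,0],0,-0.4],[[0,0,0],0,-0.6],[[0,0,0],0,-0.6],[[0,0,-0.5],0,-0.6],[[0,0,-0.4],0,-0.6]]'
cat > k.py <<'E'
from c import *
s=env.state();print(s['t'],s['eef_pos'],s['tcp_rot'],s['ft_force'])
O=np.array([492,337.5]);a=np.array([-.330,.944]);b=np.array([.944,.33])
for n in('scene','top'):
    p=shot(n,'n_%s.png'%n)
    for r in eyes.cut_out('canister',p)[:1]:
        m=r['mask'].astype(np.uint8);ys,xs=np.nonzero(m);v=np.c_[xs,ys]-[xs.mean(),ys.mean()];w,V=np.linalg.eigh(v.T@v);e=V[:,1]
        print(n,r['score'],'axis',np.degrees(np.arctan2(e[1],e[0]))%180,'ratio',np.sqrt(w[1]/w[0]),'rows',ys.min(),ys.max(),'cols',xs.min(),xs.max())
    for r in eyes.spot_point('canister',p)[:1]:
        P=atz(p,r['centre'],4)[:2];print('foot',r['score'],P,(P-O)@a,(P-O)@b)
p=shot('wrist','n_wrist.png')
for r in eyes.cut_out('canister',p)[:1]:
    m=r['mask'];ys,xs=np.nonzero(m);P=watz(p,[ys.mean(),xs.mean()],90)[:2];print('wrist',r['score'],m.sum(),P,(P-O)@a,(P-O)@b)
for r in eyes.spot_point('canister',p)[:1]:
    P=watz(p,r['centre'],4)[:2];print('foot',r['score'],P,(P-O)@a,(P-O)@b)
E
python3 k.py
```

```text
t: 29.15
eef_pos: [474.7, 383.0, 141.9]
tcp_rot: [-3.142, 0.0, 1.907]
ft_force: [0.2, -0.4, -0.3]
opening: 0.797
grip_force: 0.0
29.15 [474.73 383.03 141.88] [-3.14  0.    1.91] [ 0.17 -0.37 -0.28]
foot 0.67 [474.49 365.31] 32.032154648603665 -7.356510448975074
wrist 0.58 3049 [476.36 376.09] 41.58802399903231 -2.02964169587111
foot 0.62 [479.82 365.74] 30.67553694801076 -2.180864002764487
```

Run:
```python
import cv2,numpy as np
a=cv2.imread('pics/n_scene.png')[130:330,250:450];b=cv2.imread('pics/n_wrist.png')[100:400,170:470]
cv2.imwrite('pics/v9.png',np.hstack([cv2.resize(a,(400,400)),cv2.resize(b,(400,400))]))
```

```text
(no output)
```

View pics/v9.png

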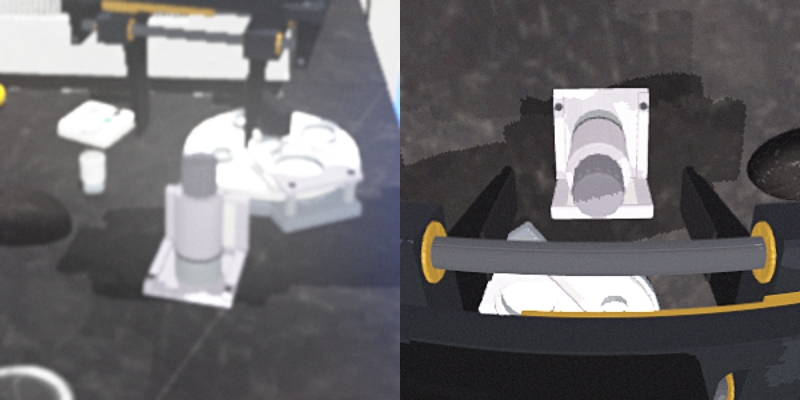

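The canister stands upright in the cradle, with cap top at about (598,192) in the right half, laterally centred under the gripper. Computing the cap position.

Run:
```python
from c import *
p=shot('wrist');s=env.state()
P=watz(p,[244,318.5],114)[:2];d=P-s['eef_pos'][:2];y=s['tcp_rot'][2]
print(P,'tool x',d@[np.cos(y),np.sin(y)],'tool y',d@[np.sin(y),-np.cos(y)])
```

```text
[478.64 370.04] tool x -13.463550457086393 tool y -0.3144889628879779
```

Run:
```python
from c import *
p=shot('wrist');s=env.state();y=s['tcp_rot'][2];X=np.array([np.cos(y),np.sin(y)])
r=eyes.cut_out('canister',p)[0];ys,xs=np.nonzero(r['mask']);print(r['score'],ys.min(),ys.max(),xs.min(),xs.max())
g=p['pixels'][:,313:324].mean(axis=(1,2));print(g[160:275].astype(int))
t=s['eef_pos'][:2]
for o in(-12,-14,-16,-18,-20):
    f=lambda k,z: round(wproj(p,np.r_[t+X*(o+k),z])[0],1)
    print(o,'foot+20',f(20,4),'shoulder near',f(20,84),'cap base near',f(14,84),'captop near',f(14,114),'captop far',f(-14,114))
O=np.array([492,337.5]);
for q in (70,0): print('floor end/stop',q,wproj(p,np.r_[O+np.array([-.33,.944])*q,4 if q else 56])[0])
```

```text
0.66 182 263 294 342
[ 75  74  73  74  71  53 176 248 249 237 239 236 233 233 234 233 234 234
 234 234 235 236 193 178 175 178 177 156  95 176 196 196 195 195 194 196
 196 196 196 197 196 197 196 196 197 195 199 223 235 232 228 229 229 231
 231 196 132 124 127 129 127 129 128 130 129 131 135 129 128 141 154 161
 155 153 153 153 152 153 152 152 152 152 152 152 152 152 149 167 182 191
 198 197 196 195 195 197 195 197 195 194 193 189 227 233  49  40  47  47
  48  49  48  49  49  49  48]
-12 foot+20 177.2 shoulder near 201.5 cap base near 208.9 captop near 223.4 captop far 259.6
-14 foot+20 179.1 shoulder near 204.0 cap base near 211.3 captop near 226.2 captop far 262.0
-16 foot+20 181.1 shoulder near 206.4 cap base near 213.8 captop near 228.8 captop far 264.4
-18 foot+20 183.0 shoulder near 208.9 cap base near 216.2 captop near 231.5 captop far 266.8
-20 foot+20 184.8 shoulder near 211.3 cap base near 218.6 captop near 234.2 captop far 269.1
floor end/stop 70 164.2917166430592
floor end/stop 0 250.89631962878985
```

```bash
python3 -m inch '[[[-0.275,0,0],0,-0.6],[[0,0,0.3],0,-0.6],[[0,0,0.4],0,-0.6],[[0,0,0.18],0,-0.6],[[0,0,0],0,1],[[0,0,0],0,1],[[0,0,0],0,1],[[0,0,0],0,1],[[0,0,0],0,1],[[0,0,0],0,1]]'
python3 -m inch '[[[0,0,0],0,1],[[0,0,0],0,1],[[0,0,-0.2],0,1],[[0,0,-0.4],0,1],[[0,0,-0.4],0,1],[[0,0,-0.2],0,1],[[0,0,0],0,1],[[0,0,0],0,1],[[0,0,0],0,1],[[0,0,0],0,1]]'; python3 k.py
```

```text
t: 31.0
eef_pos: [480.0, 367.4, 88.4]
tcp_rot: [-3.141, 0.0, 1.907]
ft_force: [0.0, -0.7, 1.9]
opening: 0.29
grip_force: 30.0
t: 32.25
eef_pos: [480.0, 367.3, 159.7]
tcp_rot: [-3.141, 0.0, 1.907]
ft_force: [-0.5, -0.6, -3.7]
opening: 0.287
grip_force: 30.0
32.25 [480.01 367.33 159.73] [-3.14  0.    1.91] [-0.5  -0.63 -3.66]
scene 0.97 axis 90.12686705488129 ratio 2.8295266588328465 rows 164 237 cols 336 362
foot 0.75 [532.54 280.23] -67.43905187038895 19.37623211609752
wrist 0.58 4730 [486.93 346.78] 10.427763705653065 -1.7205876974526155
foot 0.71 [486.6  345.61] 9.435439224191173 -2.419011904090891
```

```bash
python3 -m inch '[[[-0.242,-0.102,0],0,1],[[-0.484,-0.204,0],0,1],[[-0.484,-0.204,0],0,1],[[-0.484,-0.204,0],0,1],[[-0.484,-0.204,0],0,1],[[-0.242,-0.102,0],0,1],[[0,0,0],0,1],[[0,0,0],0,1],[[0,0,0],0,1],[[0,0,0],0,1]]'
cat > n.py <<'E'
from c import *
s=env.state();t=s['eef_pos'];y=s['tcp_rot'][2];X=np.array([np.cos(y),np.sin(y)]);print(s['t'],t,s['ft_force'])
zf=t[2]-84.4
p=shot('wrist','q_wrist.png')
g=p['pixels'][:,313:324].mean(axis=(1,2));print('rows 170..',g[170:270].astype(int).tolist())
for o in(-4,-2,0,2,4):
    f=lambda k,z: round(wproj(p,np.r_[t[:2]+X*(o+k),z])[0],1)
    print(o,'foot near',f(20,zf),'shoulder',f(20,zf+80),'capbase',f(14,zf+80),'captop near',f(14,zf+110))
for n in('scene','top'):
    p=shot(n,'q_%s.png'%n)
    for r in eyes.cut_out('canister',p)[:1]:
        m=r['mask'];ys,xs=np.nonzero(m);e=[xs[ys==q].mean() for q in range(ys.min(),ys.max()+1)]
        lo=[(xs[ys==q].min(),xs[ys==q].max()) for q in range(ys.max()-18,ys.max()-6)]
        c=np.mean(lo);row=ys.max()-12
        print(n,r['score'],'rows',ys.min(),ys.max(),'body centre col',c,'expected col for tcp axis',[round(proj(p,np.r_[t[:2]+X*o,zf+25])[1],1) for o in(-3,0,3)],'expected foot row',proj(p,np.r_[t[:2],zf])[0])
    for k,z in(('canister',zf),('window',43)):
        for r in eyes.spot_point(k,p)[:1]: print(k,r['score'],atz(p,r['centre'],z))
E
python3 n.py
```

```text
t: 33.95
eef_pos: [470.2, 210.7, 160.2]
tcp_rot: [-3.142, 0.0, 1.908]
ft_force: [-0.1, 1.1, -3.2]
opening: 0.288
grip_force: 30.0
33.95 [470.24 210.71 160.19] [-0.06  1.08 -3.24]
rows 170.. [164, 164, 164, 163, 164, 163, 165, 166, 131, 102, 91, 93, 96, 101, 78, 56, 69, 113, 109, 107, 107, 107, 107, 108, 107, 109, 109, 109, 108, 110, 108, 107, 109, 109, 109, 108, 110, 109, 109, 121, 145, 142, 136, 134, 134, 135, 134, 136, 139, 125, 82, 61, 66, 67, 65, 66, 66, 65, 65, 68, 66, 67, 67, 66, 69, 70, 70, 65, 67, 71, 84, 86, 83, 82, 81, 80, 80, 81, 80, 79, 81, 81, 81, 80, 80, 82, 79, 80, 82, 80, 80, 81, 80, 80, 80, 78, 82, 81, 80, 79]
-4 foot near 182.4 shoulder 215.5 capbase 224.8 captop near 246.7
-2 foot near 180.1 shoulder 212.4 capbase 221.7 captop near 243.2
0 foot near 177.8 shoulder 209.2 capbase 218.6 captop near 239.7
2 foot near 175.4 shoulder 206.0 capbase 215.5 captop near 236.2
4 foot near 173.1 shoulder 202.8 capbase 212.4 captop near 232.6
scene 0.86 rows 134 197 body centre col 400.9583333333333 expected col for tcp axis [np.float64(402.1), np.float64(401.9), np.float64(401.7)] expected foot row 192.58453262110345
window 0.96 [470.19 214.38  43.  ]
```

The canister is centred under the tool and vertical, with no offset at the foot, shoulder or cap. Lowering it now.

```bash
python3 -m inch '[[[0,0,0.1],0,1],[[0,0,0.15],0,1],[[0,0,0.15],0,1],[[0,0,0.12],0,1],[[0,0,0.1],0,1],[[0,0,0.08],0,1],[[0,0,0.05],0,1],[[0,0,0.03],0,1],[[0,0,0],0,1],[[0,0,0],0,1]]'
python3 -m inch '[[[0,0,0.02],0,1],[[0,0,0.02],0,1],[[0,0,0.02],0,1],[[0,0,0.01],0,1],[[0,0,0.01],0,1],[[0,0,0],0,1],[[0,0,0],0,1],[[0,0,0],0,1],[[0,0,0],0,1],[[0,0,0],0,1]]'
```

```text
t: 35.65
eef_pos: [470.4, 210.2, 113.6]
tcp_rot: [3.141, 0.0, 1.907]
ft_force: [-0.6, -0.6, -3.7]
opening: 0.286
grip_force: 30.0
t: 36.9
eef_pos: [470.3, 210.2, 108.7]
tcp_rot: [3.142, 0.0, 1.907]
ft_force: [-0.1, 0.4, -3.2]
opening: 0.291
grip_force: 30.0
```

```bash
python3 -m inch '[[[0,0,0.01],0,1],[[0,0,0.01],0,1],[[0,0,0],0,1],[[0,0,0],0,1],[[0,0,0],0,1],[[0,0,0],0,1],[[0,0,0],0,1],[[0,0,0],0,1],[[0,0,0],0,1],[[0,0,0],0,1]]'
```

```text
t: 38.15
eef_pos: [470.6, 210.3, 108.3]
tcp_rot: [3.14, 0.0, 1.907]
ft_force: [-1.8, -0.9, 7.7]
opening: 0.286
grip_force: 30.0
```

```bash
python3 -m inch '[[[0,0,-0.01],0,0.35],[[0,0,0],0,0.2],[[0,0,0],0,0],[[0,0,0],0,-0.3],[[0,0,0],0,-0.6],[[0,0,0],0,-0.6],[[0,0,0],0,-0.6],[[0,0,-0.4],0,-0.6],[[0,0,-0.8],0,-0.6],[[0,0,-0.8],0,-0.6]]'
python3 -m inch '[[[0,0,-0.4],0,-0.6],[[-0.3,0,0],0,-0.6],[[-0.4,0,0],0,-0.6],[[-0.3,0,0],0,-0.6],[[0,0,0],0,-0.6],[[0,0,0],0,-0.6],[[0,0,0],0,-0.6],[[0,0,0],0,-0.6],[[0,0,0],0,-0.6],[[0,0,0],0,-0.6]]'
python3 - <<'E'
from c import *
a=shot('scene')['pixels'][130:280,300:460];p=shot('wrist');b=p['pixels'][80:330,190:450]
cv2.imwrite('pics/v10.png',np.hstack([cv2.resize(a,(400,375)),cv2.resize(b,(390,375))])[:,:,::-1])
t=shot('top');q=shot('scene')
for k in('vial','timer','mouse'):
    for c in(t,q):
        for r in eyes.spot_point(k,c)[:1]: print(k,r['centre'],round(r['score'],2))
E
```

```text
t: 39.4
eef_pos: [470.1, 210.1, 229.4]
tcp_rot: [-3.141, 0.0, 1.907]
ft_force: [0.5, -0.7, -0.1]
opening: 0.797
grip_force: 0.0
t: 40.65
eef_pos: [490.1, 153.7, 252.2]
tcp_rot: [3.141, 0.0, 1.907]
ft_force: [0.6, -0.1, -0.3]
opening: 0.799
grip_force: 0.0
vial [192.2, 321.5] 0.45
vial [224.0, 295.0] 0.54
timer [159.3, 363.8] 0.94
timer [193.3, 297.6] 0.88
mouse [245.2, 254.2] 0.86
```

View pics/v10.png

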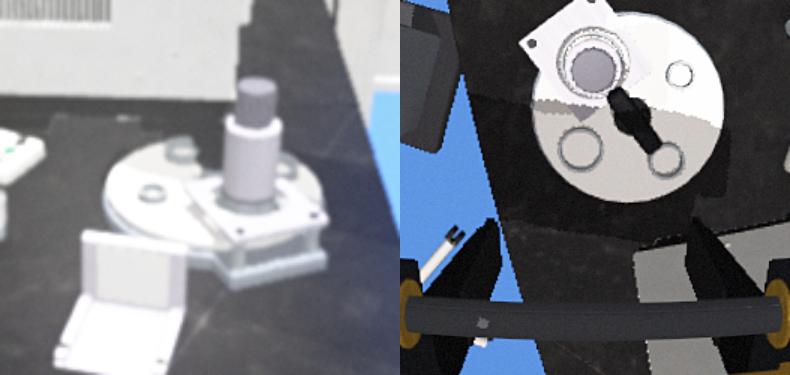

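The canister stands upright through the window at (250,150) in the left half. The bar in the right half points at the widest cup, and the vial, timer and mouse are where they were.

```bash
python3 -c "from cell import env;print(env.job_done())"
```

```text
the job is handed in; nothing more can be done
None
```

I handed the job in at about 41 s: the widest cup is in the window (within about 1° by my own image fit), and the canister was stood upright in the cradle, let go, taken again and lowered to stand upright in that cup; the foot jammed once on the back stop (about 70 N at the wrist) before I freed it.

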